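Set the parts cleaner's programme selector and start it

TASK

On the parts cleaner, push the selector lever round with a fingertip, click by click, until it rests pointing at the setting that is marked by the upright pin. Only then press the start button all the way down with a fingertip and let it spring back. Leave the loose things on and around the machine where they are.

Things in the scene. Friction and masses are not known exactly. Their poses are not given: they have to be found in the camera images.
- dial_center (a point): Centre of the selector dial, on its upright axis at the height of the machine's flat control deck (100 mm above the bench, 240 mm deep, 360 mm wide, fixed). Its x axis points to the machine's steel tank, its y axis left along the deck, z up. The tank begins 123 mm from the dial centre along +x (127 mm high, lid handle to 156 mm); the deck's front edge is at x = -120 mm.
- selector (a joint): Selector angle in rad; grows as the lever turns CLOCKWISE seen from above. Ten settings, 0 to 9, at 0, 0.419, 0.838 ... 3.77 rad (24 degrees apart), end stops just past the first and last. Half-way between two settings it tips over and a spring carries it into the next, where it stays when let go. Pushing takes up to about 8 N at 45 mm from the axis.
- lever_push (a point): Middle of the selector lever, 45 mm from its axis, 18 mm above the deck; x axis along the lever to its tip, z up. A black straight-sided bar 16 mm wide, from 16 mm behind the axis to 62 mm ahead (the pointing tip, white line on top), on a hub of 26 mm radius, 15 mm high. Its top is 34 mm and its underside 2 mm above the deck. Its sides are pushed.
- lever_aim (a point): The point that the lever points at: 80 mm from the turning axis, on the lever's own line, 18 mm beyond its tip and 12 mm above the deck. It moves with the lever.
- pin_top (a point): Top centre of the marker pin: a fixed upright steel pin with a round head, 14 mm thick (head 20 mm), 34 mm tall above the deck, 80 mm from the dial's axis, exactly on the line of the setting wanted. The other nine settings have flat steel discs, 14 mm wide and 3 mm high, on the same circle. It may stand at setting 1, 2, 7 or 8.
- start_top (a point): Centre of the top face of the start button, when it is not pressed: a round black push button, 34 mm across, in a steel housing on the right-hand part of the deck, 185 mm from the dial centre (on its -y side). It is pressed straight down.
- start (a joint): How far the start button is pressed, in m: 0 released, 0.006 fully down (about 5 N); it springs back.
- socket: Loose steel wrench socket, 32 mm across and 42 mm tall, standing on the deck on the tank's side of the start button; origin at the centre of its underside. To be left alone.
- jar: Loose glass jar with white lid, 68 mm across, 85 mm tall, on the bench to the left of the machine; origin at the centre of its underside. To be left alone.
- can: Loose blue can, 60 mm across, 130 mm tall, on the bench to the right of the machine; origin at the centre of its underside. To be left alone.
- cap: Loose steel fuel filler cap, 66 mm across, 30 mm tall, on the bench to the left of the machine; origin at the centre of its underside. To be left alone.

How it is judged (in metres and radians):
On the way, in this order (a step that is already met when the one before it is completed fails the run):
1. the selector rests in the setting marked by the pin (horizontal distance between lever_aim and pin_top below 0.01 m and velocity of joint selector between -0.1 and 0.1 rad/s), for 0.2 s.
2. the start button is pressed down (value of joint start above 0.0045 m), for 0.05 s.
At the end, for the whole second after the job is handed in: the lever points at the marker pin's setting (its aim point within 10 mm of the pin's axis, about 7 degrees), the start button has been pressed (over 4.5 of its 6 mm) after that and is up again, and no loose thing has moved 20 mm (horizontal distance between lever_aim and pin_top below 0.01 m and value of joint start below 0.0015 m and distance of each of socket, jar, can, cap from where it was at the start of the episode below 0.02 m); the robot touches nothing.
It fails at once if the start button is pressed while the selector is not at the marked setting (value of joint start above 0.003 m and not (horizontal distance between lever_aim and pin_top below 0.012 m)).
It fails at once if the socket is knocked, lifted or carried off (20 mm or more) (distance of socket from where it was at the start of the episode above 0.02 m).
It fails at once if the jar is knocked, lifted or carried off (20 mm or more) (distance of jar from where it was at the start of the episode above 0.02 m).
It fails at once if the can is knocked, lifted or carried off (20 mm or more) (distance of can from where it was at the start of the episode above 0.02 m).
It fails at once if the filler cap is knocked, lifted or carried off (20 mm or more) (distance of cap from where it was at the start of the episode above 0.02 m).
It also fails if it takes over 56 s, if anything falls off the work surface, if the arm or the gripper's body presses on something with over 40 N, if the wrist force passes 120 N, or if a joint passes its speed limit or range.

ROBOT

A 6-joint arm with a two-finger parallel gripper is mounted at the origin on the work surface. World frame = base frame: x ahead of the robot, y to its left, z up, the work surface at z = 0. Lengths are in mm, angles in degrees, forces in N, time in s.
With the tool pointing down it reaches from about 350 to 850 mm from the base axis. Payload 8.1 kg.
Tool frame: the origin (TCP) lies midway between the tips of the shut fingers; the grasp point (between the pads) lies 19 mm behind it (hold_point_z is the distance from the TCP to the grasp point, in mm); z points along the fingers, y is the direction in which the jaws open and shut (so a half turn about z gives the same grasp; the last joint's range is limited). The gripper opens to 85 mm and grips with 20 to 120 N. Pads are 22 mm wide; open, the fingers measure 114 mm over their backs; the gripper's body (76 mm by 85 mm) begins 54 mm behind the grasp point. The pads swing forward as they close: fully open they stand 13 mm farther back than shut.
Start: joints at [-4.893, 7.471, 85.268, -0, 87.261, -4.893], TCP at [600.004, 0.022, 231.292] pointing down, gripper open.
Joint ranges: [-169.43, 169.43], [-51.17, 129.36], [1.28, 143.12], [-76.62, 256.62], [0, 156.53], [-152.29, 152.29]. Speed limits (degrees/s): [136.94, 136.94, 159.86, 180, 180, 180].

INTERFACE

Orientations are given as [roll, pitch, yaw] about the fixed x, y, z axes, in that order (R = Rz(yaw) Ry(pitch) Rx(roll)).
In Python, from bench import sense, snapshot, camera_params, hand_in, hold_point_z gives the robot as it stands.
- The arm moves only by the tool servo_tool, never from a script. Its argument "motion" is a list of rows, each a list of 7 numbers: the finger opening in mm, from 0 to 85.4, then the shift along the tool's x, y, z in mm, then the turn, a rotation vector about the tool's x, y, z in rad. A call has 1 to 10 rows; each row shifts and turns the pose as measured when the row begins, along the tool's axes as they then stand; what a row does not reach is not made up. A row lasts 1/10 s, in which the tool goes at most 50 mm and 8.59 degrees, less where a joint would pass 70% of its speed; a pose out of reach is approached as far as the arm can. A call with a gripper value outside its range is refused whole. The fingers move at their own pace and stop on an object; "force" is the grip in N (left out, the last holds). Time passes only in rows, so rows that do not move let the fingers close. It gives the time, the measured TCP pose, the force and the opening at its end, in the units of the state.
- sense(): the state, without advancing time (a new reading comes with each control period).
- snapshot(name): name is "scene" or "side" or "wrist"; returns the picture (384x512x3 uint8, blue, green, red); there is no depth.
- camera_params(name): a dict with "fx", "fy", "cx", "cy" (pixels), "R" (3x3) and "t" (3): a world point X has camera coordinates R X + t; the wrist camera has in their place "tool_from_camera" (4x4, takes a point from camera to tool coordinates, whose origin is the TCP and whose axes are the flange's). Camera axes: x right, y down, z forward; pixel columns grow to the right and rows downward; lengths in mm; the calibration is good to about 2 mm. A picture is of the moment at which its call begins: read the wrist's pose just before it. camera_params takes no time and is no camera call.
- hand_in(): hands the job in, once; it reports no verdict.
The state is a dict: "time": time; "joint_pos": joint angles; "qd": joint speeds; "joint_efforts": joint torques, N m; "tool_pos": TCP position; "tcp_rot": TCP orientation; "ft_force": force on the tool from outside, world axes, zero at the start; "wrist_torque": the same for the moment, N m; "finger_gap": finger opening in mm.
Only numpy, scipy, OpenCV 4.12 (cv2) and the standard library are available. Lean on these libraries where they do the work, as an engineer would, in place of code of your own. Each camera call takes 0.05 s, during which the arm holds its last target. There are 200 camera calls.

## Working session

There is one attempt and no reset: what is moved stays moved. The work goes in short steps, Python scripts to look and compute and a tool call to move; the robot and the scene stay as the last step left them, time stands still between calls to the robot, and variables do not carry over. Pictures are saved under pics/ and viewed, about 8 in all and at most 12, crops included, and the job is handed in when it is done.

Besides the shell and the picture viewer there is one more tool, called in YAML: its name, and indented under it one key for each argument. servo_tool: Moves the arm, as the interface text tells. Its arguments: {"type":"object","properties":{"motion":{"type":"array"},"force":{"type":"number"}},"required":["motion"]}

```bash
mkdir -p pics
python3 - <<'E'
from bench import *
import cv2,numpy as np
s=sense();print({k:np.round(v,2).tolist() for k,v in s.items()})
for n in("scene","side","wrist"):
    cv2.imwrite(f"pics/{n}0.png",snapshot(n)); p=camera_params(n);print(n,{k:np.round(v,4).tolist() for k,v in p.items()})
print(hold_point_z)
a=cv2.imread("pics/scene0.png");b=cv2.imread("pics/side0.png")
cv2.imwrite("pics/both0.png",cv2.resize(np.vstack([a,b]),(800,1200))[:, :])
E
```

```text
{'time': 0.0, 'joint_pos': [-4.89, 7.51, 85.33, -0.0, 87.26, -4.89], 'qd': [0.02, -0.04, 0.05, 0.0, 0.07, -0.01], 'joint_efforts': [-0.0, -56.94, -50.06, -0.0, 0.01, 0.0], 'tool_pos': [599.44, 0.06, 230.26], 'tcp_rot': [-179.89, -0.01, 90.0], 'ft_force': [0.66, -0.2, -0.46], 'wrist_torque': [0.01, -0.06, 0.02], 'finger_gap': 85.39}
scene {'fx': 474.3957, 'fy': 474.3957, 'cx': 259.3305, 'cy': 185.1959, 'R': [[-0.7042, 0.7099, 0.0142], [0.4067, 0.4197, -0.8114], [-0.5819, -0.5657, -0.5843]], 't': [404.7091, -160.3148, 1550.7306]}
side {'fx': 456.4427, 'fy': 456.4427, 'cx': 256.3904, 'cy': 190.2818, 'R': [[0.8541, -0.5196, 0.0207], [-0.2605, -0.4619, -0.8478], [0.4501, 0.7188, -0.5299]], 't': [-485.4011, 241.1895, 825.507]}
wrist {'fx': 312.8122, 'fy': 312.8122, 'cx': 256.2903, 'cy': 185.7577, 'tool_from_camera': [[0.0005, -0.955, -0.2967, 76.2958], [1.0, 0.0008, -0.0009, -0.4834], [0.0011, -0.2967, 0.955, -141.6349], [0.0, 0.0, 0.0, 1.0]]}
18.700000000000003
```

View pics/scene0.png

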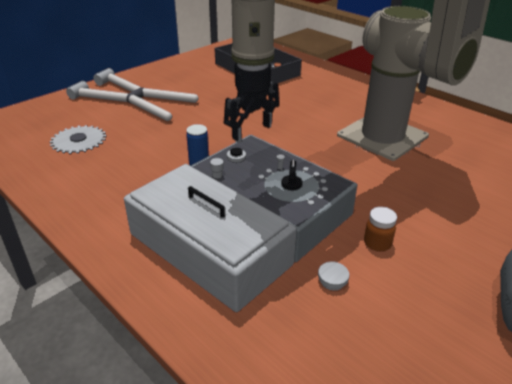

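View pics/side0.png

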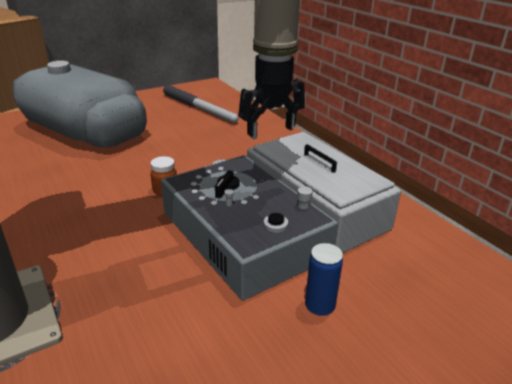

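View pics/wrist0.png

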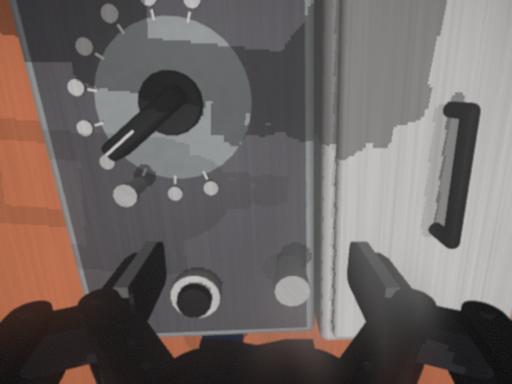

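The wrist view has right = +x and up = +y. The dial hub is at about (172,98), the lever tip near (108,155) and the pin head at (125,195). The start button is at (195,295), and the socket at (291,285). The lever looks to be one setting clockwise of the pin. I'll measure it.

```bash
cat > h.py <<'E'
import numpy as np,cv2
from scipy.spatial.transform import Rotation as Ro
from bench import *
def ray(s,px,z):
    p=camera_params("wrist");T=p["tool_from_camera"];T=np.array(T)
    R=Ro.from_euler("xyz",s["tcp_rot"],degrees=True).as_matrix()
    px=np.atleast_2d(px).astype(float)
    d=np.c_[(px[:,0]-p["cx"])/p["fx"],(px[:,1]-p["cy"])/p["fy"],np.ones(len(px))]@(R@T[:3,:3]).T
    o=R@T[:3,3]+np.array(s["tool_pos"])
    return o+d*((z-o[2])/d[:,2])[:,None]
E
python3 - <<'E'
from h import *
s=sense()
disc=[(211,187),(175,193),(108,160),(85,128),(76,88),(84,47),(109,13)]
D=ray(s,disc,103)[:,:2]
A=np.c_[2*D,np.ones(len(D))];q=np.linalg.lstsq(A,(D**2).sum(1),rcond=None)[0]
c=q[:2];print("c",c,"r",np.sqrt(q[2]+c@c))
an=lambda P:np.degrees(np.arctan2(*(P-c).T[::-1]))
print("disc ang",an(D)%360)
pin=ray(s,[(125,195)],134)[:,:2];print("pin",pin,an(pin)%360,np.linalg.norm(pin-c))
L=ray(s,[(132,132),(108,153)],134)[:,:2];print("line",L,an(L)%360, np.degrees(np.arctan2(*(L[1]-L[0])[::-1]))%360)
print("start",ray(s,[(195,300)],115),"socket top",ray(s,[(291,292)],142))
E
```

```text
c [529.52786799  65.81530731] r 79.63756230477833
disc ang [290.82201296 266.63743272 218.90089702 195.67475283 172.12816458
 148.13768354 123.86741174]
pin [[492.97974246  -5.52040862]] [242.87213085] 80.15328967960258
line [[504.54726145  44.92256738]
 [484.08373445  28.77194347]] [219.90770809 219.18487853] 218.2818965265728
start [[ 539.18594064 -119.7530412   115.        ]] socket top [[628.64847716 -90.82398195 142.        ]]
```

servo_tool:
  motion:
    - [0,15.5,-31,0,0,0,0]
    - [0,15.5,-31,0,0,0,0]
    - [0,15.5,-31,0,0,0,0]
    - [0,15.5,-31,0,0,0,0]
    - [0,0,0,0,0,0,-0.136]
    - [0,0,0,0,0,0,-0.136]
    - [0,0,0,0,0,0,-0.136]
    - [0,0,0,0,0,0,-0.136]
    - [0,0,0,0,0,0,-0.136]
    - [0,0,0,0,0,0,0]
  force: 60

```text
time: 1.15
tool_pos: [467.4, 64.4, 224.9]
tcp_rot: [-179.6, -0.4, 130.4]
ft_force: [-0.8, -0.5, -0.3]
finger_gap: -0.1
```

Run:
```python
from h import *
s=sense();cv2.imwrite("pics/w1.png",snapshot("wrist"));print(s["tool_pos"],s["tcp_rot"],s["finger_gap"])
```

```text
[467.38613325  64.37093448 224.93822102] [-179.55656625   -0.41702938  130.4049822 ] -0.1143103276084928
```

View pics/w1.png

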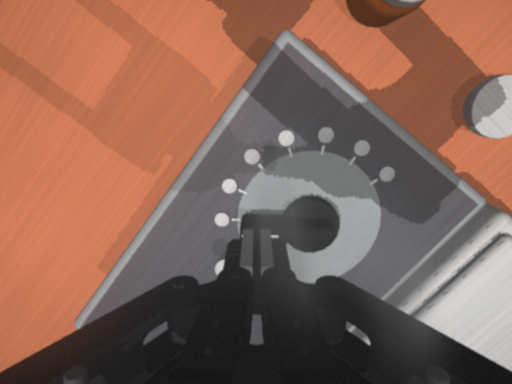

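The shut fingers are at about (257,235–345). The lever lies horizontally at row ~220 towards the disc at (222,220), setting 3. The pin head is at (222,268), which is setting 2. I'll go down on the clockwise side of the lever.

servo_tool:
  motion:
    - [0,0,4,20,0,0,0]
    - [0,0,0,25,0,0,0]
    - [0,0,0,25,0,0,0]
    - [0,0,0,20,0,0,0]
    - [0,0,0,0,0,0,0]

```text
time: 1.7
tool_pos: [470.4, 67.0, 132.9]
tcp_rot: [-179.7, -0.3, 128.8]
ft_force: [-0.8, 0.2, 0.6]
finger_gap: -0.2
```

servo_tool:
  motion:
    - [0,0,0,15,0,0,0]
    - [0,-7,0,0,0,0,0]
    - [0,-7,0,0,0,0,0]
    - [0,0,0,0,0,0,0]

```text
time: 2.1
tool_pos: [481.3, 55.1, 121.2]
tcp_rot: [-179.8, -0.2, 128.3]
ft_force: [-0.3, 0.2, -0.0]
finger_gap: 0.0
```

servo_tool:
  motion:
    - [0,-3,0,4,0,0,0]
    - [0,-3,0,0,0,0,0]
    - [0,-3,0,0,0,0,0]

```text
time: 2.4
tool_pos: [486.5, 49.3, 118.5]
tcp_rot: [-179.8, -0.5, 128.2]
ft_force: [-5.3, 3.4, 1.6]
finger_gap: -0.1
```

servo_tool:
  motion:
    - [0,-3,0,0,0,0,0]
    - [0,-3,0,0,0,0,0]

```text
time: 2.6
tool_pos: [489.7, 45.0, 118.6]
tcp_rot: [-179.8, -0.6, 128.2]
ft_force: [-0.1, 0.0, -0.2]
finger_gap: -0.1
```

The force has dropped to zero, so it has tipped over. I'll back off, rise and check.

servo_tool:
  motion:
    - [0,15,0,0,0,0,0]
    - [0,20,0,0,0,0,0]
    - [0,0,0,-30,0,0,0]
    - [0,0,0,-40,0,0,0]
    - [0,40,0,-40,0,0,0]
    - [0,40,0,0,0,0,0]
    - [0,0,0,0,0,0,0]

```text
time: 3.3
tool_pos: [419.3, 135.0, 229.5]
tcp_rot: [-179.9, -0.6, 127.9]
ft_force: [0.2, 0.7, -0.4]
finger_gap: 0.1
```

Run:
```python
from h import *
s=sense();w=snapshot("wrist");cv2.imwrite("pics/w2.png",w);print(s["tool_pos"],s["tcp_rot"])
si=snapshot("side");c=cv2.resize(si[140:250,150:330],None,fx=3,fy=3,interpolation=2)
w=cv2.copyMakeBorder(w,0,0,0,28,0);cv2.imwrite("pics/c2.png",np.vstack([cv2.resize(c,(540,330)),cv2.resize(si[:1],(540,3))]))
```

```text
[419.31251211 135.03043805 229.45583175] [-179.92633264   -0.57043414  127.94287654]
```

View pics/w2.png

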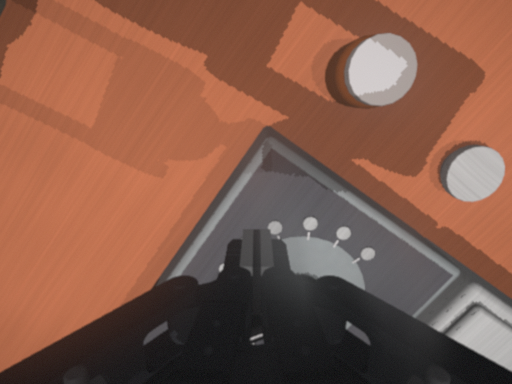

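View pics/c2.png

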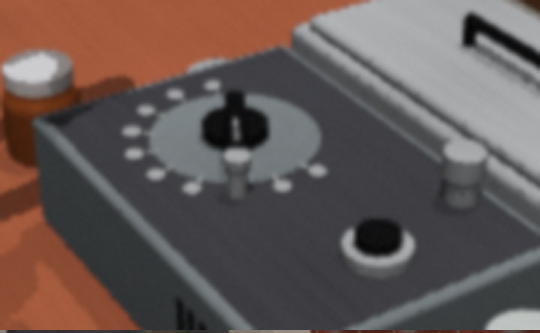

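In the side crop the white line at (236,125) is aimed at the pin head at (236,155). I'll confirm that from the wrist on the way to the button.

servo_tool:
  motion:
    - [0,0,0,-3,0,0,0.133]
    - [0,0,0,0,0,0,0.133]
    - [0,0,0,0,0,0,0.133]
    - [0,0,0,0,0,0,0.133]
    - [0,0,0,0,0,0,0.133]
    - [0,-40,20,0,0,0,0]
    - [0,-40,20,0,0,0,0]
    - [0,-40,20,0,0,0,0]
    - [0,-40,20,0,0,0,0]
    - [0,0,0,0,0,0,0]

```text
time: 4.4
tool_pos: [497.7, -40.8, 224.5]
tcp_rot: [-179.3, -0.1, 87.8]
ft_force: [-1.2, 0.6, -0.8]
finger_gap: -0.1
```

Run:
```python
from h import *
s=sense();w=snapshot("wrist");cv2.imwrite("pics/w3.png",w);print(s["tool_pos"],s["tcp_rot"])
```

```text
[497.71153534 -40.76379416 224.50268516] [-1.79325119e+02 -9.25608222e-02  8.78232599e+01]
```

View pics/w3.png

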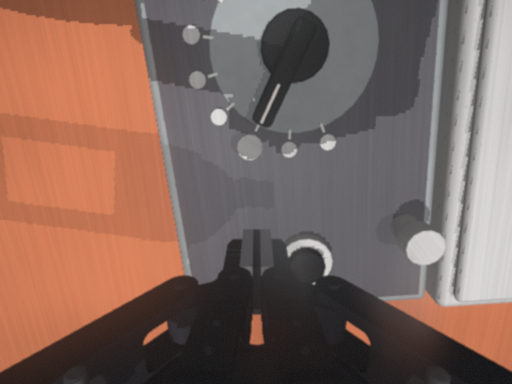

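The lever line, (280,83)–(262,122), runs at the pin head at (250,147). The button cap is at about (307,264). I'll put numbers on both.

Run:
```python
from h import *
s=sense();c=np.array([529.5,65.8])
an=lambda P:np.degrees(np.arctan2(*(P-c).T[::-1]))%360
print(an(ray(s,[(280,83),(263,122),(250,147)],134)[:,:2]))
for z in(110,115,120,125,130): print(z,ray(s,[(307,264)],z)[0,:2],ray({"tool_pos":[599.44,.06,230.26],"tcp_rot":[-179.89,-.01,90]},[(195,300)],z)[0,:2])
# side view check
p=camera_params("side")
for z in(115,125):
  X=np.array([539,-119,z]);q=np.array(p["R"])@X+p["t"];print(z,p["fx"]*q[0]/q[2]+p["cx"],p["fy"]*q[1]/q[2]+p["cy"])
```

```text
[239.31726498 241.84013044 241.44627998]
110 [ 538.72697617 -118.8787915 ] [ 537.87093486 -123.46696027]
115 [ 537.99264697 -115.83694861] [ 539.04239523 -119.65300947]
120 [ 537.25831777 -112.79510572] [ 540.2138556  -115.83905866]
125 [ 536.52398857 -109.75326282] [ 541.38531597 -112.02510785]
130 [ 535.78965937 -106.71141993] [ 542.55677634 -108.21115704]
115 275.80183255061814 219.1359853141518
125 276.0171490180744 215.0797773806188
```

servo_tool:
  motion:
    - [0,-37,22,0,0,0,0]
    - [0,-37,22,0,0,0,0]
    - [0,0,0,20,0,0,0]
    - [0,0,0,20,0,0,0]
    - [0,0,0,20,0,0,0]
    - [0,0,0,0,0,0,0]

```text
time: 5.05
tool_pos: [536.8, -115.1, 158.3]
tcp_rot: [-179.0, -0.3, 87.7]
ft_force: [-0.4, -0.0, 0.4]
finger_gap: -0.3
```

servo_tool:
  motion:
    - [0,-2,2,10,-0.015,0,0]
    - [0,0,0,12,0,0,0]
    - [0,0,0,10,0,0,0]
    - [0,0,0,0,0,0,0]

```text
time: 5.45
tool_pos: [538.6, -115.1, 126.3]
tcp_rot: [-179.9, -0.3, 87.8]
ft_force: [0.0, -0.1, -0.1]
finger_gap: 0.2
```

servo_tool:
  motion:
    - [0,-2,0,4,0,0,0]
    - [0,0,0,3,0,0,0]
    - [0,0,0,2,0,0,0]

```text
time: 5.75
tool_pos: [539.4, -117.2, 118.7]
tcp_rot: [-180.0, -0.3, 87.9]
ft_force: [-2.0, 0.6, 3.6]
finger_gap: -0.0
```

servo_tool:
  motion:
    - [0,0,0,3,0,0,0]
    - [0,0,0,2,0,0,0]
    - [0,0,0,2,0,0,0]

```text
time: 6.05
tool_pos: [540.0, -117.3, 115.8]
tcp_rot: [180.0, -0.3, 87.9]
ft_force: [-12.7, 3.6, 20.5]
finger_gap: -0.1
```

20 N, well over the 5 N needed, suggests it has bottomed out. I'll check that the contact is on the cap and not the housing.

Run:
```python
from h import *
si=snapshot("side");s=sense();print(s["ft_force"],s["tool_pos"])
cv2.imwrite("pics/c3.png",cv2.resize(si[150:250,210:340],None,fx=5,fy=5,interpolation=2))
```

```text
[-10.94293168   2.15824522  18.95861694] [ 539.91734563 -117.31102713  115.82002857]
```

View pics/c3.png

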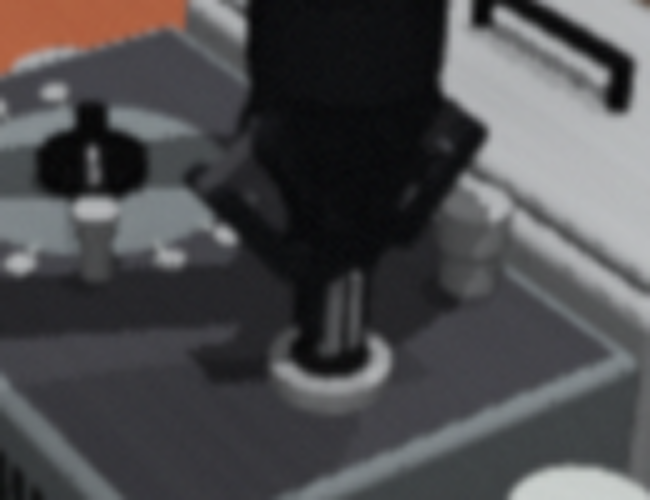

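The tips are inside the black cap at (330,350), which is down near flush with the ring, and the lever still aims at the pin. Releasing.

servo_tool:
  motion:
    - [0,0,0,0,0,0,0]
    - [0,0,0,-15,0,0,0]
    - [0,0,0,-25,0,0,0]
    - [0,0,0,-40,0,0,0]
    - [0,0,0,-40,0,0,0]
    - [0,40,0,0,0,0,0]
    - [0,20,-20,0,0,0,0]
    - [0,0,0,0,0,0,0]

```text
time: 6.9
tool_pos: [523.2, -56.6, 248.0]
tcp_rot: [179.6, -0.3, 87.7]
ft_force: [0.3, -0.3, 0.1]
finger_gap: -0.1
```

Run:
```python
from h import *
si=snapshot("side");s=sense();print(s["ft_force"],s["tool_pos"],s["time"])
cv2.imwrite("pics/c4.png",cv2.resize(si[140:320,140:350],None,fx=3,fy=3,interpolation=2))
```

```text
[ 0.00470019  0.22448329 -0.52577036] [523.98254598 -57.44267083 247.89761402] 6.95
```

View pics/c4.png

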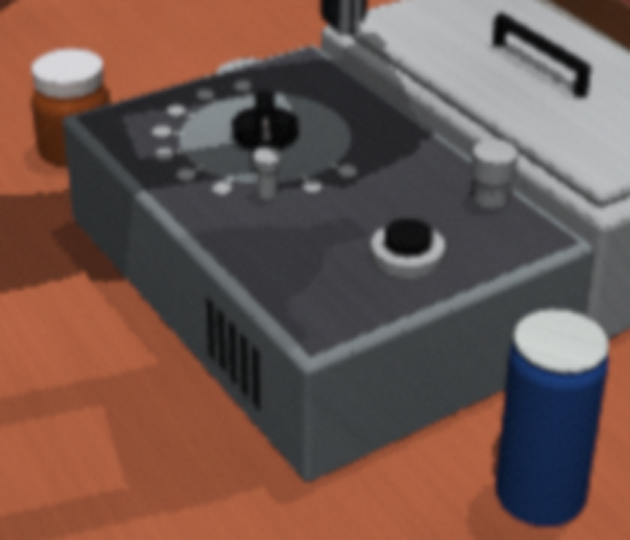

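The button is up at (408,238), the lever is still at the pin (266,158), and the socket, jar and can stand where they were. Handing in.

```bash
python3 -c "from bench import hand_in;print(hand_in())"
```

```text
the job is handed in; nothing more can be done
None
```

The job is done and handed in; the hand-in reports no verdict. I pushed the selector lever one click counter-clockwise, from setting 3 to setting 2, where the marker pin stands. Then I pressed the start button with the shut fingertips and let it spring back.

- **Lever:** In the wrist picture the lever's direction came out at about 239–242° and the pin's at 241.4°. That is within the 7° allowed.
- **Button:** I stopped pressing at about 20 N, well over the 5 N needed. The side picture showed the cap down near flush with its ring and the fingertips inside it. After release it was up again. I did not measure its travel in millimetres.
- **Loose things:** In the last side picture the socket, jar and can were where they started. I did not check the filler cap again after the lever push, but the arm never touched anything near it.
- **End state:** The arm was clear of everything, with wrist force near zero, at about 7 s of the 56 s allowed. No check failed or disagreed. The two button-position readings differed by about 4 mm, which did not affect the press.

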